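# Pack the fitting tray and leave the look-alikes

## Task

Pack the plywood tray for a lock-fitting job: stand the yellow tape measure in the red bin, the glue bottle with the orange cap in the blue bin, the red hole saw in the yellow bin and the brown varnish tin in the green bin. Set each thing down upright, flat on its bin's floor, without dropping it. Leave the look-alikes, the grey tape measure and the bottle with the black cap, standing where they are.

Things in the scene. Friction and masses are not known exactly. Their poses are not given: they have to be found in the camera images.
- tape_yellow_mid (a point): yellow tape measure standing on its base, with a black patch on top: case 60 mm long (its x), 36 mm wide (its y), 60 mm high, about 0.2 kg; a steel hook sticks out 4 mm at the +x foot. The point is half-way up at the case's centre, 30 mm above its underside; z up.
- glue_mid (a point): white round plastic bottle, standing, with its screw cap and the band on its paper label in orange. 50 mm diameter, straight up to 74 mm, tapering to the cap; 105 mm high in all, about 0.17 kg. The point is on its axis half-way up, 52.5 mm above its underside; z up.
- hole_saw_mid (a point): hole saw standing teeth down: red cup 52 mm diameter and 45 mm high with a steel toothed rim, on it a dark collar 28 mm diameter and 6 mm high, then a plain round steel shank of 13 mm diameter from 51 to 90 mm height; about 0.2 kg. Grip it by the shank. The point is on its axis half-way up, 45 mm above its underside; z up.
- tin_mid (a point): small round steel varnish tin with a brown wrap and a brown disc on its steel lid: 54 mm diameter (55 over the wrap), 75 mm high, about 0.25 kg. The point is on its axis half-way up, 37.5 mm above its underside; z up.
- filler_mid (a point): LOOK-ALIKE, stays: white round plastic bottle, standing, with its screw cap and the band on its paper label in black. 50 mm diameter, straight up to 74 mm, tapering to the cap; 105 mm high in all, about 0.17 kg. The point is on its axis half-way up, 52.5 mm above its underside; z up.
- tape_grey_mid (a point): LOOK-ALIKE, stays: grey tape measure standing on its base, with a black patch on top: case 60 mm long (its x), 36 mm wide (its y), 60 mm high, about 0.2 kg; a steel hook sticks out 4 mm at the +x foot. The point is half-way up at the case's centre, 30 mm above its underside; z up.
- bin_red: red open square bin, 88 x 88 mm outside, 82 x 82 mm inside, walls 3 mm thick and 20 mm high, standing in the tray (its underside 9 mm above the bench). Origin: centre of its underside; the inner floor is 3 mm above it; x and y run along its sides, z up. The tray is plywood, 210 x 210 mm, with a 9 mm floor and 28 mm high walls, and carries the four bins two by two, 98 mm between centres, in any arrangement; tray and bins do not move.
- bin_blue: blue open square bin, 88 x 88 mm outside, 82 x 82 mm inside, walls 3 mm thick and 20 mm high, standing in the tray (its underside 9 mm above the bench). Origin: centre of its underside; the inner floor is 3 mm above it; x and y run along its sides, z up. The tray is plywood, 210 x 210 mm, with a 9 mm floor and 28 mm high walls, and carries the four bins two by two, 98 mm between centres, in any arrangement; tray and bins do not move.
- bin_yellow: yellow open square bin, 88 x 88 mm outside, 82 x 82 mm inside, walls 3 mm thick and 20 mm high, standing in the tray (its underside 9 mm above the bench). Origin: centre of its underside; the inner floor is 3 mm above it; x and y run along its sides, z up. The tray is plywood, 210 x 210 mm, with a 9 mm floor and 28 mm high walls, and carries the four bins two by two, 98 mm between centres, in any arrangement; tray and bins do not move.
- bin_green: green open square bin, 88 x 88 mm outside, 82 x 82 mm inside, walls 3 mm thick and 20 mm high, standing in the tray (its underside 9 mm above the bench). Origin: centre of its underside; the inner floor is 3 mm above it; x and y run along its sides, z up. The tray is plywood, 210 x 210 mm, with a 9 mm floor and 28 mm high walls, and carries the four bins two by two, 98 mm between centres, in any arrangement; tray and bins do not move.
There are look-alikes about, which are no part of the job. Leave any purple or turquoise look-alike of the part that bears filler_mid alone.

How it is judged:
By the outcome, as a careful person would: the job done as asked, in the order asked, and still so for the second after the job is handed in, with the robot touching nothing.
It also fails if it takes over 115 s, if anything falls off the work surface, if the arm or the gripper's body presses on something with over 40 N, if the wrist force passes 120 N, or if a joint passes its speed limit or range.

## Robot

A 7-joint arm with a two-finger parallel gripper is mounted at the origin on the work surface. World frame = base frame: x ahead of the robot, y to its left, z up, the work surface at z = 0. Lengths are in m, angles in rad, forces in N, time in s.
With the tool pointing down it reaches from about 0.425 to 0.95 m from the base axis. Payload 4.7 kg.
Tool frame: the origin (TCP) lies on the centre line of the jaws, within the pads' length; the fingertips stand robot.nose_length ahead of it and the grasp point (between the pads) lies 8 mm behind it (robot.nose_length is the distance from the TCP to the fingertips, in m); z points along the fingers, y is the line along which they close (so a half turn about z gives the same grasp; the last joint's range is limited). The gripper opens to 85 mm and grips with 20 to 120 N. Pads are 22 mm wide; open, the fingers measure 114 mm over their backs; the gripper's body (76 mm by 85 mm) begins 54 mm behind the grasp point. The pads swing forward as they close: fully open they stand 13 mm farther back than shut.
Start: joints at [-1.269, 0.469, -0.049, 1.532, 0.024, 1.141, -0.082], TCP at [0.219, 0.638, 0.242] pointing down, gripper open.
Joint ranges: [-2.59, 2.59], [-0.33, 1.99], [-1.39, 1.29], [0.1, 2.45], [-1.04, 4.18], [0.21, 1.99], [-2.66, 2.66]. Speed limits (rad/s): [2.57, 2.57, 3.14, 3.14, 3.14, 3.14, 3.14].

## Interface

Orientations are given as [roll, pitch, yaw] about the fixed x, y, z axes, in that order (R = Rz(yaw) Ry(pitch) Rx(roll)).
In Python, from plant import robot gives the robot as it stands. Calls block until the motion is done:
- robot.goto(position, orientation): joint-space move of the TCP to a pose.
- robot.move_straight(position, vel=0.15, attitude=None, contact_N=None): straight line of the TCP; attitude=None keeps the orientation; vel is the mean speed in m/s. With contact_N (N) it stops when the force on the tool has changed by that much, and returns True; else False.
- robot.move_joints(angles): joint-space move.
- robot.grip(opening, strength=None): opening from 0.0 (shut) to 1.0 (fully open); strength is the grip in N (None keeps the last); returns when the fingers have stopped.
- robot.sleep(seconds).
- robot.inverse_kinematics(position, orientation): joint angles nearest the present ones, or None.
- robot.sense(): the state.
- robot.grab_frame(name): name is "side" or "top"; returns a dict with "image" (420x560x3 uint8, red, green, blue), "range_z" (420x560 float32, m along the optical axis (not along the pixel's ray), 0 where there is no reading), "fx", "fy", "cx", "cy" (pixels), "R" (3x3) and "t" (3): a world point X has camera coordinates R X + t. Camera axes: x right, y down, z forward; pixel columns grow to the right and rows downward; lengths in m; the calibration is good to about 2 mm. A picture is of the moment at which its call begins.
A pose or a line that the arm cannot do raises robot.IKError and nothing moves.
- robot.close_job(): hands the job in; it is judged then, once.
The state is a dict: "t": time; "joint_pos": joint angles; "joint_velocities": joint speeds; "effort": joint torques, N m; "tcp_pos": TCP position; "tcp_rot": TCP orientation; "wrist_force": force on the tool from outside, world axes, zero at the start; "torque": the same for the moment, N m; "opening": opening from 0.0 (shut) to 1.0 (fully open); "gripper_force": force on a finger pad.
Only numpy, scipy, OpenCV 4.12 (cv2) and the standard library are available. Lean on these libraries where they do the work, as an engineer would, in place of code of your own. Each camera call takes 0.05 s, during which the arm holds its last target. There are 200 camera calls.

## Working session

There is one attempt and no reset: what is moved stays moved. The work goes in short steps, each a Python script; the robot and the scene stay as the last script left them, time stands still between calls to the robot, and variables do not carry over. Pictures are saved under pics/ and viewed, at most 14 in all, crops included, and the job is handed in when it is done.

```bash
ls; mkdir -p pics; python3 - <<'E'
from plant import robot
import cv2,numpy as np
print(robot.nose_length, robot.sense())
for n in("top","side"):
    f=robot.grab_frame(n); cv2.imwrite(f"pics/{n}0.png",f["image"][:,:,::-1]); np.savez(f"{n}0.npz",**f)
    print(n,f["fx"],f["fy"],f["cx"],f["cy"],f["R"].round(3).tolist(),f["t"].round(3), "cam",(-f["R"].T@f["t"]).round(3))
E
```

```text
pics
0.011 {'t': 0.0, 'joint_pos': array([-1.26888697,  0.46943999, -0.04856911,  1.53370696,  0.02409913,
        1.14102402, -0.08232075]), 'joint_velocities': array([-0.00111885, -0.00038652, -0.00169906, -0.00015653,  0.00173759,
        0.00051419,  0.00024458]), 'effort': array([-2.59191120e-04, -5.10300314e+01, -4.68632905e-02, -2.37724990e+01,
        1.06506617e-02,  7.32944260e-03, -3.40164036e-06]), 'tcp_pos': array([0.21906296, 0.63785412, 0.2412568 ]), 'tcp_rot': array([-3.13960172e+00,  8.59971184e-05,  2.81077114e+00]), 'wrist_force': array([-0.42737821, -0.4970693 , -0.79187632]), 'torque': array([-0.02557001, -0.0068782 , -0.03386084]), 'gripper_force': 0.0, 'opening': 0.9979914569676682}
top 458.9224273676909 458.9224273676909 279.6662850669368 210.43656269439902 [[-0.012, -1.0, 0.0], [-0.999, 0.011, -0.039], [0.039, -0.001, -0.999]] [0.014 0.562 1.033] cam [0.522 0.009 1.054]
side 383.23449871729207 383.23449871729207 289.05870951424646 207.97626539074145 [[0.862, -0.507, -0.009], [-0.258, -0.424, -0.868], [0.436, 0.751, -0.496]] [-0.487  0.216  0.517] cam [ 0.25  -0.543  0.44 ]
```

View pics/top0.png

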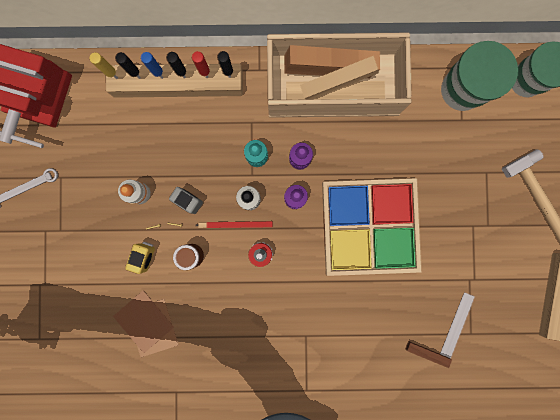

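View pics/side0.png

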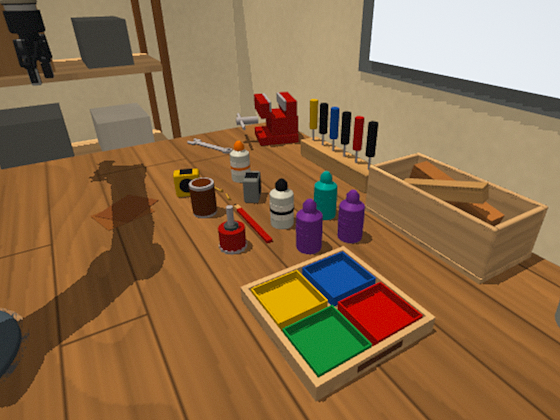

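The picture shows these candidates in the top view:
- **Tapes:** yellow at (138,258), which I want, and grey at (186,199), a look-alike.
- **Bottles:** orange cap at (130,190), which I want. The look-alikes are black cap at (248,196), turquoise at (256,152) and purple at (301,155) and (297,196).
- **Others:** red hole saw at (260,254) and brown tin at (187,257). The green tins at (487,70) are not wanted.
- **Bins:** blue at (349,205), red at (393,204), yellow at (350,249) and green at (395,248).

Next I'll check this choice in a close crop and measure.

```bash
cat > h.py <<'E'
import cv2,numpy as np
from plant import robot
def cloud(f):
    v,u=np.mgrid[0:420,0:560]; z=f["range_z"]
    c=np.stack([(u-f["cx"])/f["fx"]*z,(v-f["cy"])/f["fy"]*z,z],-1)
    return (c-f["t"])@f["R"]
def ray(f,uv,h):
    uv=np.atleast_2d(uv).astype(float)
    d=np.c_[(uv[:,0]-f["cx"])/f["fx"],(uv[:,1]-f["cy"])/f["fy"],np.ones(len(uv))]@f["R"]
    o=-f["R"].T@f["t"]
    return (o+d*((h-o[2])/d[:,2])[:,None])[:,:2]
def top(f,P,px,r,lo,hi,h):
    """points at heights lo..hi within r px of px, cast onto plane h (metres)"""
    v,u=np.nonzero((P[...,2]>lo)&(P[...,2]<hi)&(f["range_z"]>0))
    k=np.hypot(u-px[0],v-px[1])<r
    return ray(f,np.c_[u[k],v[k]],h)
E
cat > m.py <<'E'
from h import *
f=np.load("top0.npz"); P=cloud(f)
def circ(n,px,r,lo,hi,h):
    q=top(f,P,px,r,lo,hi,h); c,R=cv2.minEnclosingCircle((q*1000).astype(np.float32))
    print(n,len(q),"mean",q.mean(0).round(4),"circ",np.round(c,1),round(R,1))
circ("glue cap",(130,190),16,.095,.115,.105)
circ("saw cup",(260,254),18,.035,.053,.045); circ("shank",(260,254),18,.075,.1,.09)
circ("tin",(187,257),22,.068,.082,.075)
for n,px in(("yel",(138,258)),("grey",(186,199))):
    q=top(f,P,px,24,.054,.067,.06); print(n,len(q),q.mean(0).round(4),cv2.minAreaRect((q*1000).astype(np.float32)))
hsv=cv2.cvtColor(f["image"],cv2.COLOR_RGB2HSV)
for n,h0,h1 in(("red",-6,6),("blue",100,125),("yellow",20,32),("green",50,80)):
    hh=hsv[...,0].astype(int); hh=np.where(hh>170,hh-180,hh)
    m=((hh>=h0)&(hh<=h1)&(hsv[...,1]>120)).astype(np.uint8); m[:, :322]=0;m[:,425:]=0;m[:175]=0;m[280:]=0
    v,u=np.nonzero(cv2.morphologyEx(m,cv2.MORPH_OPEN,np.ones((3,3))))
    print(n,len(u),[tuple(np.round(x,1) if np.ndim(x) else round(x,1)) if np.ndim(x) else round(x,1) for x in cv2.minAreaRect((ray(f,np.c_[u,v],.029)*1000).astype(np.float32))])
a=f["image"][130:285,100:430,::-1]; cv2.imwrite("pics/crop0.png",cv2.resize(a,None,fx=2.4,fy=2.4,interpolation=cv2.INTER_CUBIC))
E
python3 m.py
```

```text
glue cap 117 mean [0.6059 0.3265] circ [605.4 326.6] 13.0
saw cup 385 mean [0.4652 0.0527] circ [464.9  52.8] 25.9
shank 30 mean [0.4653 0.0528] circ [465.6  53.1] 6.1
tin 519 mean [0.4632 0.2091] circ [463.5 209. ] 27.7
yel 453 [0.4604 0.3179] ((460.0915832519531, 317.6100769042969), (36.3190803527832, 59.08772277832031), 71.43772888183594)
grey 441 [0.5867 0.216 ] ((586.6250610351562, 216.06227111816406), (59.943153381347656, 35.68916702270508), 56.93815231323242)
red 1590 [(np.float64(574.0), np.float64(-244.1)), (np.float64(87.8), np.float64(90.9)), 1.8]
blue 1521 [(np.float64(571.7), np.float64(-146.6)), (np.float64(86.8), np.float64(87.6)), 1.4]
yellow 1552 [(np.float64(473.7), np.float64(-149.3)), (np.float64(88.1), np.float64(88.1)), 1.2]
green 1467 [(np.float64(476.0), np.float64(-246.7)), (np.float64(86.3), np.float64(87.9)), 1.5]
```

View pics/crop0.png

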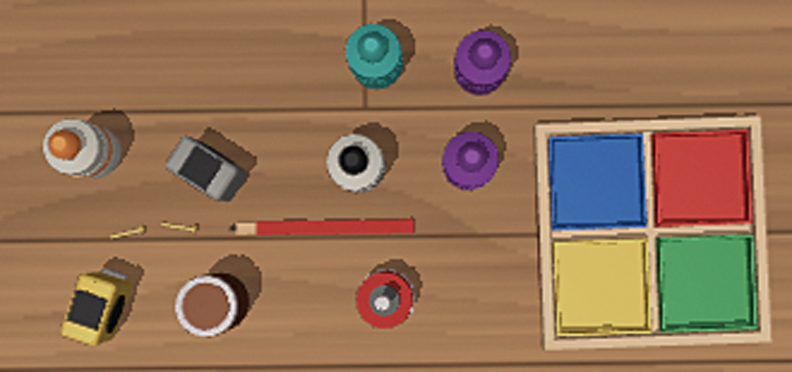

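The crop confirms the choice: orange-cap bottle, yellow tape, brown tin and red hole saw are distinct from the grey tape, the black-cap bottle and the purple and turquoise ones. The fitted sizes match the description. I'll start with the tape.

```bash
cat >> h.py <<'E'
TC=np.array([.5239,-.1967]); TY=.026
def bin_(sx,sy): return TC+np.array([[np.cos(TY),-np.sin(TY)],[np.sin(TY),np.cos(TY)]])@[sx*.049,sy*.049]
BIN=dict(red=bin_(1,-1),blue=bin_(1,1),yellow=bin_(-1,1),green=bin_(-1,-1))
UP=.27
def pose(xy,z,yaw):
    """orientation (yaw or its half turn) with the smaller joint travel"""
    q0=robot.sense()["joint_pos"]; best=None
    for y in (yaw,yaw+np.pi):
        y=(y+np.pi)%(2*np.pi)-np.pi
        q=robot.inverse_kinematics([*xy,z],[np.pi,0,y])
        if q is not None:
            c=np.abs(np.array(q)-q0).max()
            if best is None or c<best[0]: best=(c,[np.pi,0,y])
    return best[1]
def pick(xy,gz,yaw,strength=45,up=UP):
    z=gz-.008; robot.grip(1.0); o=pose(xy,up,yaw)
    robot.goto([*xy,up],o); robot.move_straight([*xy,z+.03],vel=.2)
    hit=robot.move_straight([*xy,z],vel=.08,contact_N=8)
    robot.grip(0.0,strength); s=robot.sense(); print("hit",hit,"open",s["opening"],s["gripper_force"],s["tcp_pos"])
    robot.move_straight([*xy,up],vel=.15); s=robot.sense(); print("lift",s["opening"],s["gripper_force"],s["wrist_force"],s["t"],o)
    return z
def place(xy,z,yaw,up=UP,floor=.012):
    o=pose(xy,up,yaw); robot.goto([*xy,up],o); robot.sleep(.2)
    zt=z+floor; robot.move_straight([*xy,zt+.008],vel=.15)
    robot.sleep(.2)
    hit=robot.move_straight([*xy,zt-.006],vel=.015,contact_N=4); s=robot.sense()
    print("contact",hit,"z-expected",s["tcp_pos"][2]-zt,s["wrist_force"],s["tcp_pos"])
    return s["opening"]
def release(op,up=UP):
    robot.grip(min(1,op+.2)); p=robot.sense()["tcp_pos"]
    robot.move_straight([p[0],p[1],up],vel=.15); print("t",robot.sense()["t"])
def snap(n,name):
    f=robot.grab_frame(name); np.savez(n+".npz",**f); cv2.imwrite(f"pics/{n}.png",f["image"][:,:,::-1]); return f
E
python3 - <<'E'
from h import *
z=pick([.4603,.3177],.040,np.radians(161.4)); snap("lift1","side")
op=place(BIN["red"],z,np.pi+TY); snap("place1","side")
E
```

```text
hit False open 0.4126722679630413 45.503515005111694 [0.46059679 0.3178989  0.03243022]
lift 0.41647410502088483 45.03433406352997 [ 0.29623122  0.45870177 -2.31669814] 5.7667 [3.141592653589793, 0, np.float64(2.8169614127188485)]
contact True z-expected 0.000481635344602771 [ 0.52644522 -0.86977476  4.66603265] [ 0.57421188 -0.2444445   0.04448164]
```

View pics/place1.png

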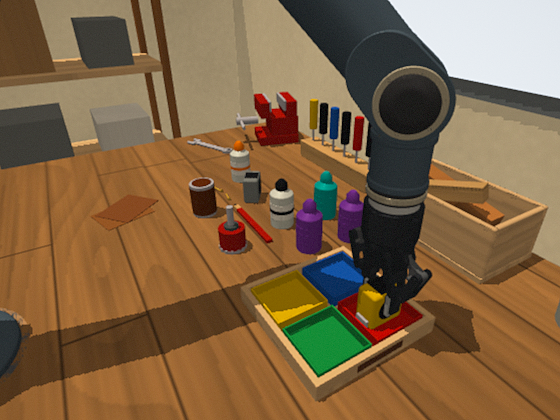

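The yellow tape is upright in the red bin, around (378,305), with contact at the expected height. I'll release it and do the glue next.

```bash
python3 - <<'E'
from h import *
release(robot.sense()["opening"])
z=pick([.6057,.3265],.057,3.0)
op=place(BIN["blue"],z,np.pi+TY); snap("place2","side")
E
```

```text
t 12.475
hit False open 0.5702191691968465 46.54223056128103 [0.60619304 0.32694    0.04985675]
lift 0.5698569828235023 46.64255734933249 [-0.17364999 -0.42949633 -2.27161058] 18.65 [3.141592653589793, 0, -0.14159265358979312]
contact True z-expected 0.0007893371382414124 [-1.17960498  0.34985627  4.86184514] [ 0.57165026 -0.14643493  0.06178934]
```

View pics/place2.png

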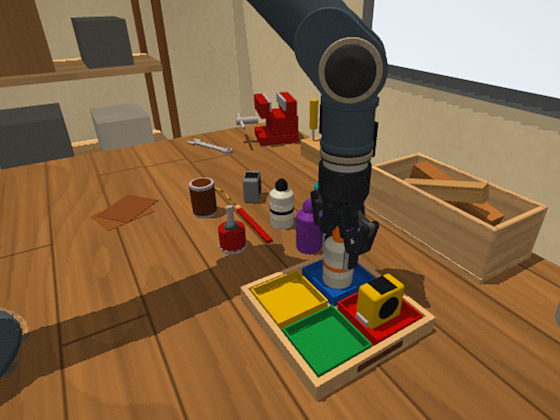

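The glue stands in the blue bin, around (338,272), and the tape is upright in the red one. The hole saw is next.

```bash
python3 - <<'E'
from h import *
release(robot.sense()["opening"])
z=pick([.4653,.0528],.074,np.pi,strength=60)
op=place(BIN["yellow"],z,np.pi+TY); snap("place3","side")
E
```

```text
t 24.75
hit False open 0.13147522568851827 58.35502803325653 [0.46528998 0.0528063  0.06600613]
lift 0.1352831298157173 58.372002840042114 [ 0.31704264 -0.1624803  -1.42513671] 29.7083 [3.141592653589793, 0, 0.0]
contact True z-expected -3.9908569645100145e-05 [0.26084884 0.41391268 3.62188479] [ 0.47361529 -0.14906716  0.07796009]
```

View pics/place3.png

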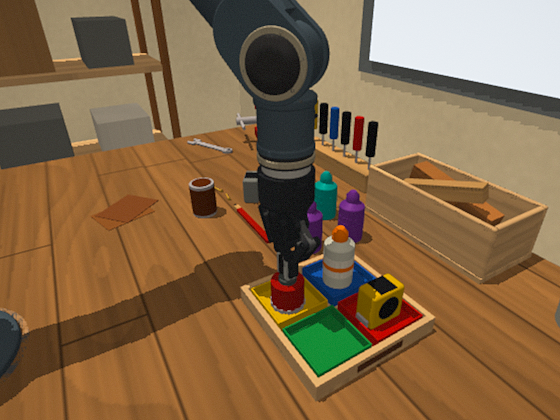

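The hole saw stands in the yellow bin, around (288,290). The tin is last.

```bash
python3 - <<'E'
from h import *
release(robot.sense()["opening"])
z=pick([.4633,.2091],.052,np.pi)
op=place(BIN["green"],z,np.pi+TY)
release(op); robot.goto([.45,.3,.3],pose([.45,.3],.3,np.pi)); snap("end_side","side"); snap("end_top","top")
f=np.load("end_top.npz"); P=cloud(f)
for n,px,lo,hi,h in(("tape",(393,204),.066,.079,.072),("glue",(349,205),.107,.127,.117),("saw",(350,249),.047,.065,.057),("tin",(395,248),.08,.094,.087)):
    q=top(f,P,px,30,lo,hi,h); print(n,len(q),q.mean(0).round(4),cv2.minAreaRect((q*1000).astype(np.float32)))
print(BIN)
a=np.hstack([np.load("end_side.npz")["image"][80:400,160:460],f["image"][110:300,90:430][:, :]] ) if 0 else f["image"][130:285,100:430]
cv2.imwrite("pics/crop_end.png",cv2.resize(a[:,:,::-1],None,fx=2.4,fy=2.4))
E
```

```text
t 34.7
hit False open 0.6192025501657543 46.7952686548233 [0.46358969 0.20911692 0.04451547]
lift 0.6217362412486349 47.57322907447815 [-0.84237487 -0.31025109 -2.44721612] 40.35 [3.141592653589793, 0, 0.0]
contact True z-expected 0.000515567673027087 [-0.70229041  0.57990806  4.82128225] [ 0.47618156 -0.24695664  0.05651557]
t 46.4083
tape 457 [ 0.5744 -0.2421] ((574.4414672851562, -241.85775756835938), (34.32566452026367, 58.18497848510742), 88.81616973876953)
glue 114 [ 0.5713 -0.1431] ((570.9803466796875, -143.422607421875), (22.496889114379883, 22.556961059570312), 89.00994873046875)
saw 391 [ 0.4734 -0.1468] ((472.21832275390625, -147.02011108398438), (49.86110305786133, 49.76409912109375), 89.04876708984375)
tin 526 [ 0.4756 -0.245 ] ((475.6700744628906, -244.36900329589844), (54.68943405151367, 50.3240966796875), 89.33895111083984)
{'red': array([ 0.5741573 , -0.24440958]), 'blue': array([ 0.57160958, -0.1464427 ]), 'yellow': array([ 0.4736427 , -0.14899042]), 'green': array([ 0.47619042, -0.2469573 ])}
```

View pics/end_side.png

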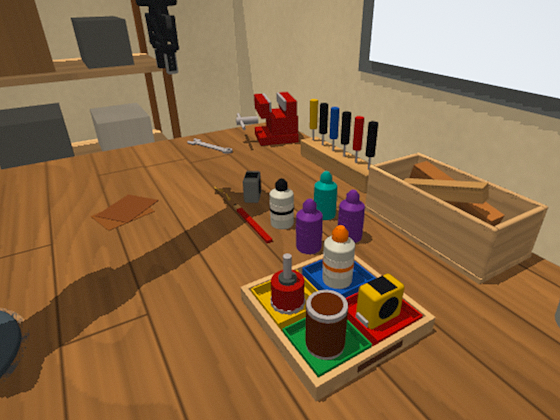

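View pics/crop_end.png

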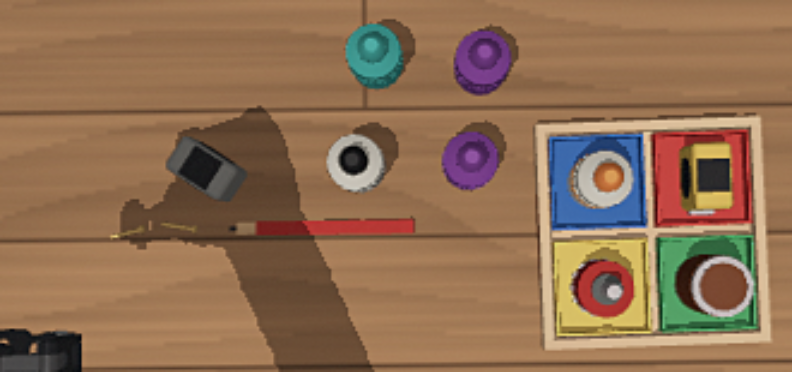

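All four things stand upright in their own bins. In the top crop they are at tape (712,178), glue (603,178), saw (605,288) and tin (722,286), and the look-alikes have not moved. I'm handing the job in.

```bash
python3 -c "
from plant import robot
print(robot.close_job())"
```

```text
the job is handed in; nothing more can be done
None
```

The job is handed in at about 50 s: the yellow tape measure (red bin), orange-capped glue (blue), red hole saw (yellow) and varnish tin (green) were placed in that order and stand upright, and the look-alikes were not touched.

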